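Return the scale's check weights to their cases

ROBOT

A 7-joint arm with a two-finger parallel gripper is mounted at the origin on a cart in front of the work surface, level with it; the furniture and walls round the work are solid. World frame = base frame: x ahead of the robot, y to its left, z up, the work surface at z = 0. Lengths are in m, angles in degrees, forces in N, time in s.
With the tool pointing down it reaches from about 0.425 to 0.875 m from the base axis. Payload 4.7 kg.
Tool frame: the origin (TCP) lies midway between the tips of the shut fingers; the grasp point (between the pads) lies 19 mm behind it; z points along the fingers, x is the direction in which the jaws open and shut, and the axes are right-handed (so a half turn about z gives the same grasp; the last joint's range is limited). The gripper opens to 87 mm and grips with 3 to 60 N. Pads are 19 mm wide; open, the fingers measure 117 mm over their backs; the gripper's body (75 mm by 190 mm) begins 51 mm behind the grasp point.
Start: joints at [-71.671, 18.392, -4.016, 83.108, 1.295, 78.541, -3.26], TCP at [0.196, 0.62, 0.223] pointing down, gripper open.
Joint ranges: [-163.93, 163.93], [-17.29, 119.83], [-79.2, 71.16], [3.27, 140.29], [-89.18, 269.18], [5.43, 117.66], [-154.24, 154.24]. Speed limits (degrees/s): [147.25, 147.25, 180, 180, 180, 180, 180].

INTERFACE

Orientations are given as [roll, pitch, yaw] about the fixed x, y, z axes, in that order (R = Rz(yaw) Ry(pitch) Rx(roll)).
In Python, from cell import telemetry, optics, env gives the robot as it stands.
- The arm moves only by the tool arm_command, never from a script. Its arguments are lists of equal length, an entry for each row: "translation": the shift along the tool's x, y, z in cm, a list of three; "twist": the turn about the tool's z in degrees. In form: {"translation": [[x, y, z], ...], "twist": [twist, ...]}. A call has 1 to 10 rows; each row shifts and turns the pose as measured when the row begins, along the tool's axes as they then stand; what a row does not reach is not made up. A row lasts 1/8 s, in which the tool goes at most 62.5 mm and 10.7 degrees, less where a joint would pass 70% of its speed; a pose out of reach is approached as far as the arm can. A call is refused whole if a number of a shift passes 6.25 or a number of a turn 10.7, either way. A call with a gripper value outside its range is refused whole. "grip" is the opening in per cent of the stroke, from 0 (shut) to 100 (fully open), set as the call begins (left out, the last holds). The fingers move at their own pace and stop on an object; "force" is the grip in N (left out, the last holds). Time passes only in rows, so rows that do not move let the fingers close. It gives the time, the measured TCP pose, the force and the opening at its end, in the units of the state.
- telemetry.get_obs(): the state, without advancing time (a new reading comes with each control period).
- optics.read_camera(name): name is "scene" or "top" or "wrist"; returns a dict with "img" (400x640x3 uint8, blue, green, red), "fx", "fy", "cx", "cy" (pixels), "extrinsics" (4x4, takes a point from camera to world coordinates); the wrist camera has in their place "hand_eye" (4x4, takes a point from camera to tool coordinates, whose origin is the TCP and whose axes are the tool frame's). Camera axes: x right, y up, looking along -z (the intrinsics and any distortion apply to the point x, -y, -z); pixel columns grow to the right and rows downward; lengths in m; the calibration is good to about 2 mm. A picture is of the moment at which its call begins: read the wrist's pose just before it. There is no depth.
- env.sign_off(): hands the job in, once; it reports no verdict.
The state is a dict: "time_s": time; "qpos": joint angles; "joint_velocities": joint speeds; "effort": joint torques, N m; "tool_pos": TCP position; "tool_rot": TCP orientation; "force": force on the tool from outside, world axes, zero at the start; "wrist_torque": the same for the moment, N m; "grip_width": finger opening in m.
Only numpy, scipy, OpenCV 4.12 (cv2) and the standard library are available. Lean on these libraries where they do the work, as an engineer would, in place of code of your own. Each camera call takes 0.05 s, during which the arm holds its last target. There are 200 camera calls.

TASK

The steel check weights for the paint scale were left in a stack after the morning check. Take the stack apart and put each weight back in its own wooden case, the one whose round well is made for its size, standing upright and flat on the felt. Set the weights down without dropping them, and leave the cases and the tint bottle among them where they stand.

Things in the scene. Friction and masses are not known exactly. Their poses are not given: they have to be found in the camera images.
- weight_500: Largest of four plain steel check weights: an upright cylinder 48 mm in diameter and 35.2 mm high, 500 g, edges slightly bevelled; at the start the bottom of the stack. Origin: centre of its underside; z along its axis, up.
- weight_200: Second largest of four plain steel check weights: an upright cylinder 37 mm in diameter and 23.7 mm high, 200 g, edges slightly bevelled; at the start the second from the bottom. Origin: centre of its underside; z along its axis, up.
- weight_100: Third largest of four plain steel check weights: an upright cylinder 28 mm in diameter and 20.7 mm high, 100 g, edges slightly bevelled; at the start the third from the bottom. Origin: centre of its underside; z along its axis, up.
- weight_50: Smallest of four plain steel check weights: an upright cylinder 20 mm in diameter and 20.3 mm high, 50 g, edges slightly bevelled; at the start the top of the stack. Origin: centre of its underside; z along its axis, up.
- case_500: Open base of the turned wooden case of the 500 g weight, the largest of four loose round cups, about 150 g: 74 mm across the rim, 15 mm high; its well, 56 mm across a grey felt floor 7 mm above the bench, is 8 mm deep and flares to 64 mm at the rim. A weight in it stands out above the rim and is held there. Origin: centre of its underside, on the well's axis; z up.
- case_200: Open base of the turned wooden case of the 200 g weight, the second largest of four loose round cups, about 150 g: 63 mm across the rim, 15 mm high; its well, 45 mm across a grey felt floor 7 mm above the bench, is 8 mm deep and flares to 53 mm at the rim. A weight in it stands out above the rim and is held there. Origin: centre of its underside, on the well's axis; z up.
- case_100: Open base of the turned wooden case of the 100 g weight, the third largest of four loose round cups, about 150 g: 54 mm across the rim, 15 mm high; its well, 36 mm across a grey felt floor 7 mm above the bench, is 8 mm deep and flares to 44 mm at the rim. A weight in it stands out above the rim and is held there. Origin: centre of its underside, on the well's axis; z up.
- case_50: Open base of the turned wooden case of the 50 g weight, the smallest of four loose round cups, about 150 g: 46 mm across the rim, 15 mm high; its well, 28 mm across a grey felt floor 7 mm above the bench, is 8 mm deep and flares to 36 mm at the rim. A weight in it stands out above the rim and is held there. Origin: centre of its underside, on the well's axis; z up.
- ink_bottle: Bystander: white tint bottle with a purple screw cap, 48 mm in diameter, 95 mm high, standing among the cases. Origin: centre of its underside.
There are look-alikes about, which are no part of the job. Leave any yellow look-alike of the case_50 alone.

How it is judged:
By the outcome, as a careful person would: the job done as asked, in the order asked, and still so for the second after the job is handed in, with the robot touching nothing.
It also fails if it takes over 99 s, if anything falls off the work surface, if the arm or the gripper's body presses on something with over 40 N, if the wrist force passes 120 N, or if a joint passes its speed limit or range.

## Working session

There is one attempt and no reset: what is moved stays moved. The work goes in short steps, Python scripts to look and compute and a tool call to move; the robot and the scene stay as the last step left them, time stands still between calls to the robot, and variables do not carry over. Pictures are saved under pics/ and viewed, about 12 in all and at most 16, crops included, and the job is handed in when it is done.

Besides the shell and the picture viewer there is one more tool, called after ">>>" as name(argument=value, ...) on one line, values as JSON. arm_command: Moves the arm, as the interface text tells. Its arguments: {"type":"object","properties":{"translation":{"type":"array","items":{"type":"array","items":{"type":"number"}}},"twist":{"type":"array","items":{"type":"number"}},"grip":{"type":"number"},"force":{"type":"number"}},"required":["translation","twist"]}

```bash
mkdir -p pics; ls; python3 - <<'E'
from cell import telemetry, optics, env
import cv2,numpy as np
o=telemetry.get_obs();print({k:o[k] for k in("time_s","tool_pos","tool_rot","force","grip_width")})
for n in("top","scene","wrist"):
    c=optics.read_camera(n);cv2.imwrite(f"pics/{n}0.png",c["img"])
    print(n,c["fx"],c["fy"],c["cx"],c["cy"],[k for k in c]);print(np.round(c.get("extrinsics",c.get("hand_eye")),4).tolist())
E
```

```text
pics
{'time_s': 0.0, 'tool_pos': array([0.1955503 , 0.61930879, 0.22145536]), 'tool_rot': array([1.79994693e+02, 1.10486174e-01, 7.24814659e+01]), 'force': array([ 0.34875597, -0.6068018 , -0.73633257]), 'grip_width': 0.08701451124853585}
top 497.2153372500696 497.2153372500696 318.2422079947797 204.50325103359233 ['img', 'fx', 'fy', 'cx', 'cy', 'extrinsics']
[[0.0064, 0.9928, -0.1193, 0.4237], [-0.9998, 0.0083, 0.0152, 0.0328], [0.0161, 0.1192, 0.9927, 1.1465], [0.0, 0.0, 0.0, 1.0]]
scene 490.99755743265973 490.99755743265973 326.1815425273996 203.73728118821035 ['img', 'fx', 'fy', 'cx', 'cy', 'extrinsics']
[[0.8958, 0.2143, -0.3895, 0.1699], [-0.4445, 0.4383, -0.7812, -0.7067], [0.0034, 0.8729, 0.4879, 0.5335], [0.0, 0.0, 0.0, 1.0]]
wrist 286.17707217121307 286.17707217121307 320.6056688014923 203.22389976566168 ['img', 'fx', 'fy', 'cx', 'cy', 'hand_eye']
[[1.0, -0.0009, 0.0014, -0.0001], [-0.0004, -0.9574, -0.2888, -0.0808], [0.0016, 0.2888, -0.9574, -0.1627], [0.0, 0.0, 0.0, 1.0]]
```

View pics/top0.png

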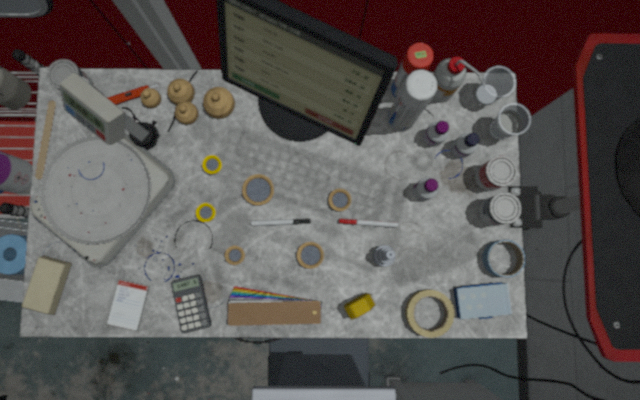

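View pics/scene0.png

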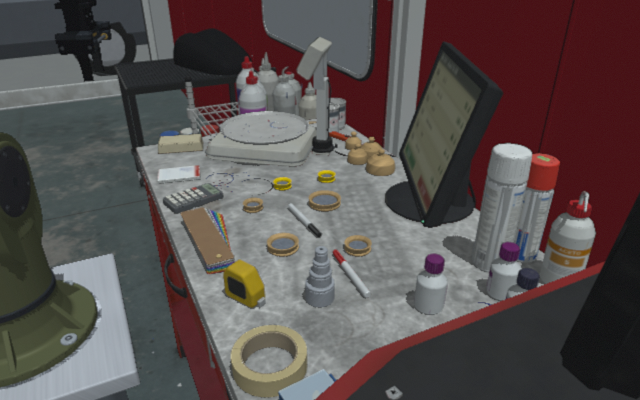

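The top picture shows the stack at about (381,256). There are four wooden cups at (258,189), (310,255), (339,200) and (233,255). Two yellow look-alikes are at (212,164) and (205,212), and the purple-cap bottle is at (429,188). I'll localise these and check their sizes.

```bash
cat > h.py <<'E'
from cell import telemetry, optics, env
import cv2,numpy as np
from scipy.spatial.transform import Rotation as Ro
def pose():
    o=telemetry.get_obs();T=np.eye(4);T[:3,:3]=Ro.from_euler('xyz',o["tool_rot"],degrees=True).as_matrix();T[:3,3]=o["tool_pos"];return T,o
def cam(n):
    T,o=pose();c=optics.read_camera(n);c["E"]=c["extrinsics"] if n!="wrist" else T@c["hand_eye"];return c
def ray(c,u,v,z):
    d=c["E"][:3,:3]@np.array([(u-c["cx"])/c["fx"],-(v-c["cy"])/c["fy"],-1]);p=c["E"][:3,3];return p+d*(z-p[2])/d[2]
def proj(c,P):
    q=np.linalg.inv(c["E"])@np.append(P,1);return c["cx"]-c["fx"]*q[0]/q[2],c["cy"]+c["fy"]*q[1]/q[2]
def woods(c,z=.015,s=(70,255),amin=60):
    hsv=cv2.cvtColor(c["img"],cv2.COLOR_BGR2HSV)
    m=cv2.inRange(hsv,(5,s[0],60),(24,s[1],255))
    k,_=cv2.findContours(m,cv2.RETR_EXTERNAL,cv2.CHAIN_APPROX_NONE);r=[]
    for q in k:
        if len(q)<25: continue
        h=cv2.convexHull(q)
        if cv2.contourArea(h)<amin: continue
        W=np.array([ray(c,u,v,z)[:2] for u,v in h[:,0]],np.float32)
        (x,y),(a,b),_=cv2.fitEllipse(W) if len(W)>5 else cv2.minAreaRect(W)
        px=h[:,0].mean(0);r.append((px.round(),round(x,4),round(y,4),round(a*1e3,1),round(b*1e3,1)))
    return r
E
python3 - <<'E'
from h import *
c=cam("top")
for r in woods(c): print(*r)
for n,u,v,z in(("stack_top",381,252,.1),("stackbase",379,262,0),("bottlecap",430,184,.095),("b2",438,127,.095),("b3",468,140,.09)): print(n,ray(c,u,v,z))
a=cv2.resize(c["img"][140:280,180:460],None,fx=2.85,fy=2.85,interpolation=cv2.INTER_CUBIC)
cv2.imwrite("pics/a.png",a)
E
```

```text
[446. 325.] 0.2897 -0.2702 13.5 40.8
[271. 312.] 0.316 0.1033 51.0 381.8
[421. 295.] 0.3548 -0.2132 19.1 53.3
[262. 292.] 0.361 0.1441 7.9 145.8
[234. 255.] 0.4435 0.2046 40.9 43.4
[309. 254.] 0.445 0.0345 58.3 59.9
[338. 199.] 0.5718 -0.0323 50.2 51.7
[259. 189.] 0.5936 0.1551 71.0 71.6
[ 43. 150.] 0.6881 0.6485 14.6 149.0
[333. 123.] 0.7564 -0.0077 21.9 141.6
[219. 102.] 0.799 0.2515 70.2 75.1
[446.  91.] 0.8389 -0.2857 30.6 38.5
[137.  97.] 0.807 0.4441 62.2 115.6
[183. 100.] 0.8019 0.3339 66.7 113.4
[421.  54.] 0.9234 -0.2257 22.7 35.0
stack_top [ 0.45012074 -0.11572176  0.1       ]
stackbase [ 0.42975636 -0.12511768  0.        ]
bottlecap [ 0.5964702  -0.22320309  0.095     ]
b2 [ 0.72240556 -0.24328065  0.095     ]
b3 [ 0.69538271 -0.30976013  0.09      ]
```

View pics/a.png

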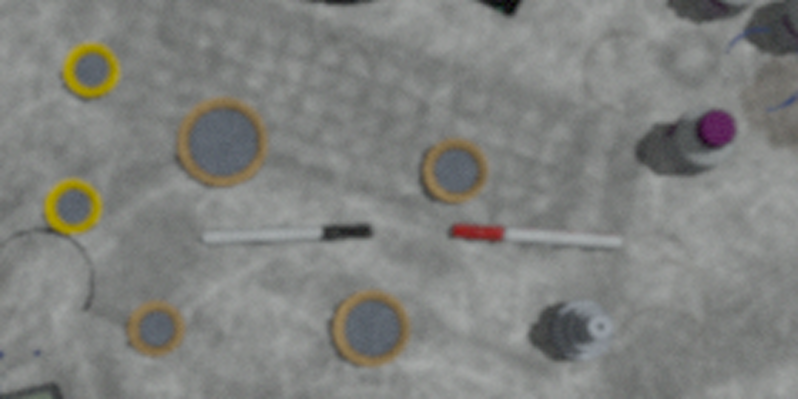

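Going by diameter, the cases are:
- case_500 (74 mm): px (258,189)
- case_200 (63 mm): (310,255)
- case_100 (54 mm): (339,200)
- case_50 (46 mm, wooden): (233,255). The yellow rings at (212,164) and (205,212) are the look-alikes. The crop confirms it: the wooden cup is at crop (155,328) and the yellow ones at (91,70) and (73,206).

I'm moving towards the stack.

>>> arm_command(translation=[[-2.6, 3.2, -0.3], [-2.6, 3.2, -0.3], [-2.6, 3.2, -0.3], [-2.6, 3.2, -0.3], [-2.6, 3.2, -0.3], [-2.6, 3.2, -0.3], [-2.6, 3.2, -0.3], [-2.6, 3.2, -0.3], [-2.6, 3.2, -0.3], [-2.6, 3.2, -0.3]], twist=[0, 0, 0, 0, 0, 0, 0, 0, 0, 0], grip=100)

```text
time_s: 1.45
tool_pos: [0.4265, 0.2669, 0.2503]
tool_rot: [-179.9, 0.2, 72.9]
force: [-0.3, -0.6, 0.2]
grip_width: 0.0872
```

>>> arm_command(translation=[[0, 0, 0], [0, 0, 0], [0, 0, 0], [0, 0, 0], [0, 0, 0], [0, 0, 0], [0, 0, 0], [0, 0, 0]], twist=[10, 10, 10, 10, 10, 10, 10, 2.5])

```text
time_s: 2.45
tool_pos: [0.4285, 0.2614, 0.2499]
tool_rot: [179.8, 0.2, -2.5]
force: [1.2, 0.7, -0.9]
grip_width: 0.087
```

>>> arm_command(translation=[[0.3, 3.8, 0], [0.3, 3.8, 0], [0.3, 3.8, 0], [0.3, 3.8, 0], [0.3, 3.8, 0], [0.3, 3.8, 0], [0.3, 3.8, 0], [0.3, 3.8, 0], [0.3, 3.8, 0], [0.3, 3.8, 0]], twist=[0, 0, 0, 0, 0, 0, 0, 0, 0, 0])

```text
time_s: 3.7
tool_pos: [0.4413, -0.1285, 0.2503]
tool_rot: [179.9, 0.1, -2.2]
force: [0.2, -0.5, -0.2]
grip_width: 0.0868
```

```bash
python3 - <<'E'
from h import *
c=cam("wrist");print(pose()[1]["tool_pos"]);cv2.imwrite("pics/w1.png",c["img"])
for r in woods(c,amin=400): print(*r)
for z in(.1,.0796,.0589,.0352,0): print(z,proj(c,(.445,-.118,z)))
np.save("c1.npy",{k:c[k] for k in("E","fx","fy","cx","cy")},allow_pickle=True)
E
```

```text
[ 0.44072429 -0.13477085  0.25061916]
[474. 330.] 0.6287 -0.4029 41.5 546.1
[479. 283.] 0.68 -0.3165 37.6 90.6
[163. 282.] 0.1843 -0.3001 37.0 91.6
[241. 244.] 0.3123 -0.239 105.1 114.0
[234. 143.] 0.3261 -0.0785 57.1 79.5
[419. 101.] 0.5694 -0.035 52.0 53.8
[320.  47.] 0.4438 0.0315 60.3 61.3
[592.  66.] 0.7888 0.0016 38.5 167.2
[212.  52.] 0.3139 0.0519 67.2 101.9
0.1 (np.float64(325.14821490801955), np.float64(180.826962025034))
0.0796 (np.float64(324.9413604245054), np.float64(177.08038861812443))
0.0589 (np.float64(324.7544543390405), np.float64(173.6951230077476))
0.0352 (np.float64(324.56427728019423), np.float64(170.2506131321426))
0 (np.float64(324.32014194106785), np.float64(165.82880436242613))
```

View pics/w1.png

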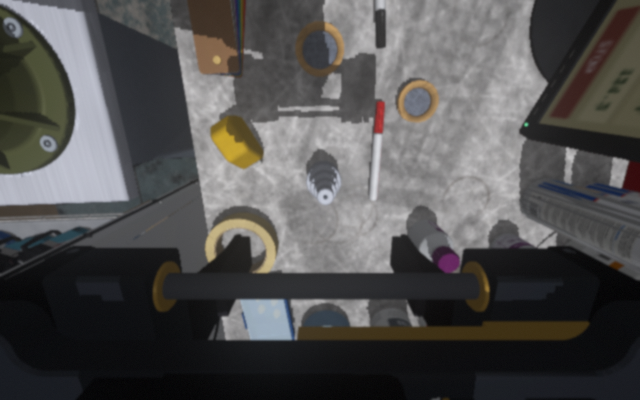

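The wrist view shows the stack with its top at about (325,197), case_200 at (320,47), case_100 at (418,101) and the bottle at (445,260). I'll zoom in on the stack to get each layer's centre.

```bash
python3 - <<'E'
from h import *
im=cv2.imread("pics/w1.png");c=np.load("c1.npy",allow_pickle=True).item()
print(ray(c,325.5,197,.1))
a=cv2.resize(im[140:220,280:370],None,fx=7,fy=7,interpolation=cv2.INTER_CUBIC);cv2.imwrite("pics/z1.png",a)
E
```

```text
[ 0.44478795 -0.13676305  0.1       ]
```

View pics/z1.png

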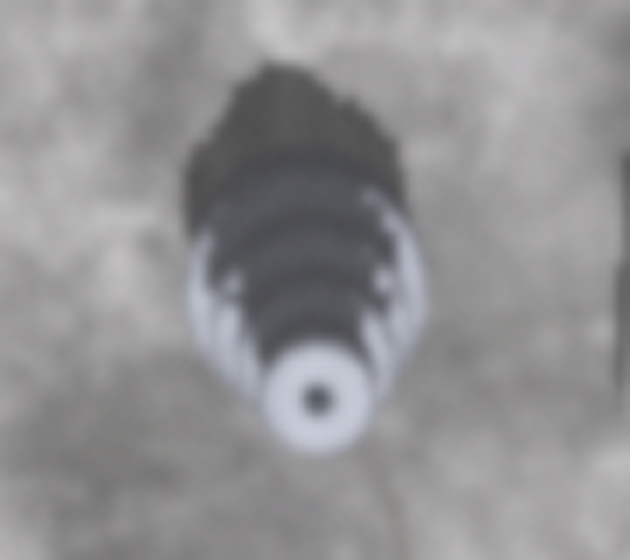

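>>> arm_command(translation=[[0.2, 0, 2], [0.2, 0, 3], [0, 0, 3], [0, 0, 3], [0, 0, 1], [0, 0, 0], [0, 0, 0]], twist=[-1, -1, 0, 0, 0, 0, 0], grip=60, force=15)

```text
time_s: 4.62
tool_pos: [0.4458, -0.137, 0.1295]
tool_rot: [179.8, -0.2, -0.8]
force: [0.3, 0.2, 0.1]
grip_width: 0.0524
```

```bash
python3 - <<'E'
from h import *
c=cam("wrist");T,o=pose();print(o["tool_pos"],o["tool_rot"]);cv2.imwrite("pics/w2.png",c["img"])
print(proj(c,(.4448,-.1362,.0999)),proj(c,T[:3,3]),1/ (proj(c,(.4448,-.1352,.0999))[1]-proj(c,(.4448,-.1362,.0999))[1]))
g=cv2.cvtColor(c["img"],cv2.COLOR_BGR2GRAY);u,v=map(int,proj(c,(.4448,-.1362,.0999)))
cv2.imwrite("pics/z2.png",cv2.resize(c["img"][v-60:v+60,u-80:u+80],None,fx=5,fy=5,interpolation=cv2.INTER_CUBIC));print(u,v)
E
```

```text
[ 0.44589578 -0.13698792  0.12959794] [179.79985671  -0.21314667  -0.78767478]
(np.float64(320.84286810602043), np.float64(230.46153228979531)) (np.float64(322.7525393667271), np.float64(249.91037691962268)) -0.7786032013118536
320 230
```

View pics/z2.png

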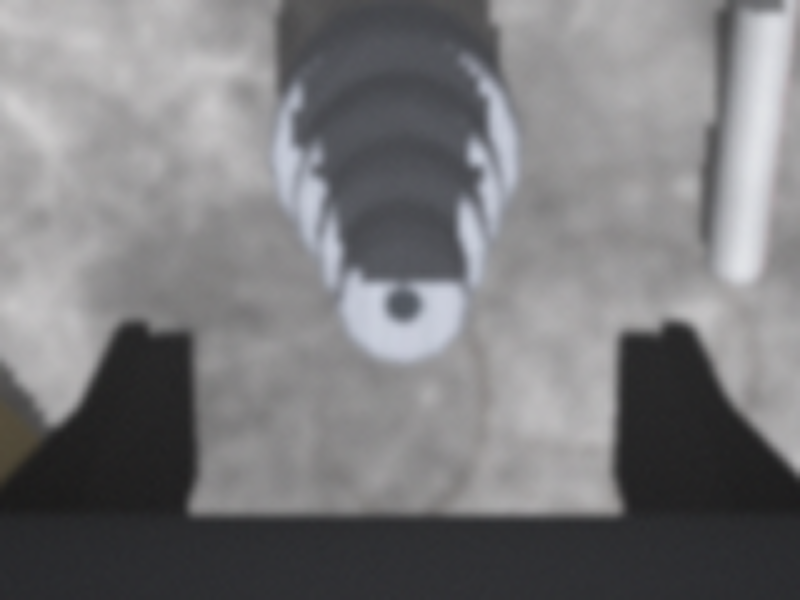

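>>> arm_command(translation=[[-0.1, 0, 1.5], [0, 0, 1.5], [0, 0, 0.9], [0, 0, 0], [0, 0, 0]], twist=[0, 0, 0, 0, 0])

```text
time_s: 5.3
tool_pos: [0.4456, -0.1371, 0.0886]
tool_rot: [179.8, -0.3, -0.8]
force: [-0.8, -0.6, 0.2]
grip_width: 0.0522
```

>>> arm_command(translation=[[0, 0, 0], [0, 0, 0], [0, 0, 0], [0, 0, 0], [0, 0, 0], [0, 0, 0], [0, 0, 0]], twist=[0, 0, 0, 0, 0, 0, 0], grip=0, force=15)

```text
time_s: 6.18
tool_pos: [0.4464, -0.1372, 0.0895]
tool_rot: [179.8, -0.4, -0.8]
force: [0.6, -0.3, 0.0]
grip_width: 0.0181
```

>>> arm_command(translation=[[0, 0, -0.5], [0, 0, -1], [0, 0, -2], [0, 0, -2], [0, 0, -2], [0, 0, 0]], twist=[0, 0, 0, 0, 0, 0])

```text
time_s: 6.92
tool_pos: [0.4462, -0.1373, 0.1695]
tool_rot: [179.8, -0.5, -0.8]
force: [-0.2, 0.3, -0.0]
grip_width: 0.0179
```

```bash
python3 - <<'E'
from h import *
c=cam("wrist");T,o=pose();print(o["tool_pos"],o["grip_width"])
cv2.imwrite("pics/w3.png",c["img"]);cv2.imwrite("pics/z3.png",cv2.resize(c["img"][170:290,240:400],None,fx=5,fy=5,interpolation=cv2.INTER_CUBIC))
R=T[:3,:3];print(proj(c,T[:3,3]+R@np.array([0,0,-.0104])))
E
```

```text
[ 0.44548411 -0.13716618  0.16849114] 0.018304725097469176
(np.float64(321.54267108777077), np.float64(256.6201063185265))
```

View pics/z3.png

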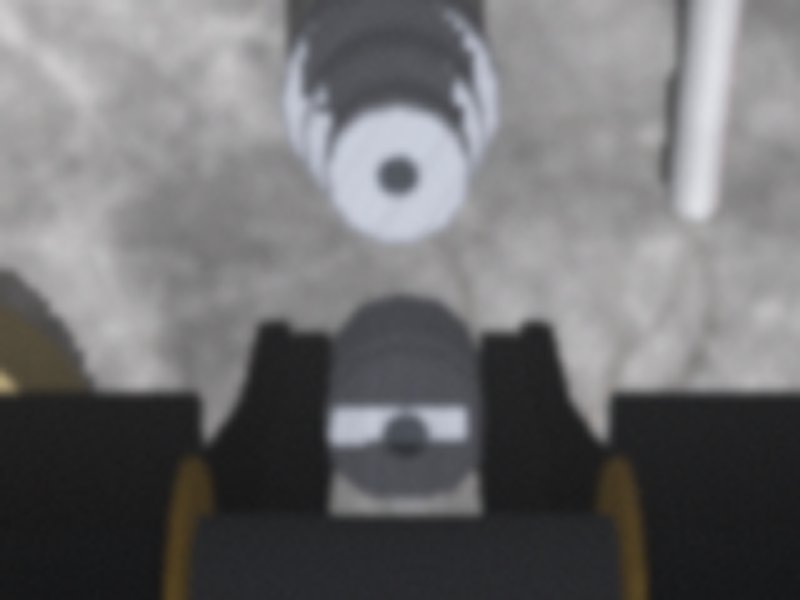

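>>> arm_command(translation=[[-0.1, -2.9, 0], [-0.1, -2.9, 0], [-0.1, -2.9, 0], [-0.1, -2.9, 0], [-0.1, -2.9, 0], [-0.1, -2.9, 0], [0, -2.9, 0], [0, -2.9, 0], [0, -2.9, 0], [0, -1.5, 0]], twist=[0, 0, 0, 0, 0, 0, 0, 0, 0, 0])

```text
time_s: 8.22
tool_pos: [0.4375, 0.1443, 0.1574]
tool_rot: [179.5, 0.4, -1.1]
force: [0.0, -0.5, 0.3]
grip_width: 0.018
```

```bash
cat >> h.py <<'E'
def go(P,T):  # shift in cm in tool axes
    return np.round(T[:3,:3].T@(np.array(P)-T[:3,3])*100,2)
def look(n,zs=None):
    c=cam("wrist");T,o=pose();print(o["time_s"],o["tool_pos"].round(4),o["tool_rot"].round(1),round(o["grip_width"],4),o["force"].round(1))
    cv2.imwrite(f"pics/{n}.png",c["img"])
    for r in woods(c,amin=400):
        if .75<r[3]/r[4] and 35<r[4]<80: print(*r)
    return c,T
E
python3 - <<'E'
from h import *
# 100 g top from w3
c,T=look("w4")
im=c["img"];cv2.imwrite("pics/z4.png",cv2.resize(im[40:340,170:470],None,fx=2,fy=2))
E
```

```text
8.275 [0.4374 0.1459 0.1574] [179.6   0.4  -1. ] 0.0181 [-0.2  2.5  0. ]
[470. 178.] 0.5911 0.1546 71.9 76.0
[325. 135.] 0.4425 0.2037 42.4 43.0
[538.  70.] 0.6474 0.2608 45.6 52.9
[425.  61.] 0.5379 0.272 45.5 48.2
```

View pics/z4.png

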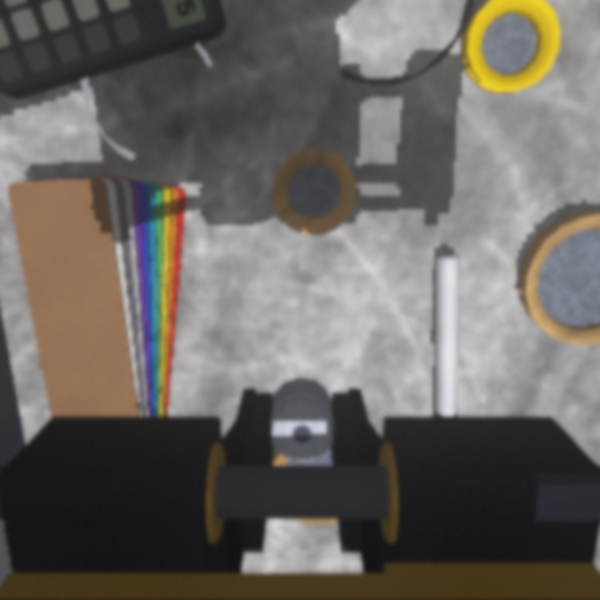

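```bash
python3 - <<'E'
from h import *
c,T=look("w5")
print(proj(c,(.4425,.2037,.015)),ray(c,327,135.5,.015), [ray(c,170+u/2,40+v/2,.015)[:2].round(4) for u,v in((272,191),(357,191),(314,148),(314,235))])
print(go((.4435,.2040,.06),T))
E
```

```text
8.325 [0.4376 0.1443 0.1576] [179.5   0.4  -1.1] 0.0182 [ 0.5  0.2 -0.2]
[466. 180.] 0.5912 0.1546 71.9 76.1
[329. 137.] 0.4425 0.2037 42.5 42.8
[540.  71.] 0.6473 0.2608 45.8 52.8
[425.  63.] 0.538 0.2719 45.5 48.2
(np.float64(326.91065300050917), np.float64(137.30789954661395)) [0.4426125  0.20553188 0.015     ] [array([0.4208, 0.2059]), array([0.4649, 0.2052]), array([0.4428, 0.2268]), array([0.4424, 0.1828])]
[ 0.55 -6.07  9.7 ]
```

>>> arm_command(translation=[[0.2, -2, 0], [0.2, -2, 1], [0.2, -1.5, 2], [0, -0.5, 2], [0, 0, 2], [0, 0, 2], [0, 0, 1.5], [0, 0, 0], [0, 0, 0]], twist=[0, 0, 0, 0, 0, 0, 0, 0, 0])

```text
time_s: 9.45
tool_pos: [0.4452, 0.2087, 0.0452]
tool_rot: [179.5, 0.4, -1.2]
force: [0.3, 0.8, -0.2]
grip_width: 0.0177
```

```bash
python3 - <<'E'
from h import *
c,T=look("w6");print(go((.4435,.2035,.017),T))
cv2.imwrite("pics/z6.png",cv2.resize(c["img"][200:290,260:380],None,fx=5,fy=5,interpolation=cv2.INTER_CUBIC))
E
```

```text
9.5 [0.4451 0.2087 0.0453] [179.5   0.4  -1.2] 0.018 [ 0.5  0.2 -0.3]
[135. 250.] 0.3068 0.1909 51.2 58.7
[317. 222.] 0.4425 0.2076 41.2 43.0
[465. 135.] 0.5377 0.2729 44.9 49.2
[-0.12  0.49  2.83]
```

View pics/z6.png

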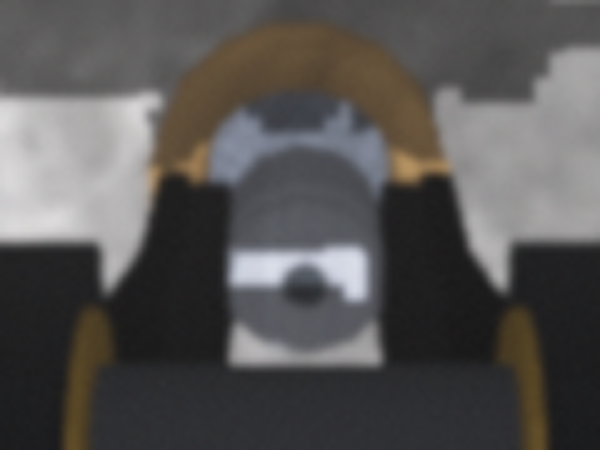

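>>> arm_command(translation=[[-0.2, 0.5, 0.5], [0, 0, 0.8], [0, 0, 0.6], [0, 0, 0.4], [0, 0, 0.2], [0, 0, 0]], twist=[0, 0, 0, 0, 0, 0])

```text
time_s: 10.25
tool_pos: [0.4436, 0.2035, 0.0199]
tool_rot: [179.6, 0.3, -1.2]
force: [0.2, -0.2, -1.6]
grip_width: 0.018
```

>>> arm_command(translation=[[0, 0, 0.1], [0, 0, 0.1], [0, 0, 0.1], [0, 0, 0]], twist=[0, 0, 0, 0])

```text
time_s: 10.75
tool_pos: [0.4439, 0.2038, 0.0171]
tool_rot: [179.6, 0.3, -1.2]
force: [0.8, -0.5, 0.3]
grip_width: 0.0182
```

>>> arm_command(translation=[[0, 0, 0.1], [0, 0, 0.1], [0, 0, 0]], twist=[0, 0, 0])

```text
time_s: 11.12
tool_pos: [0.4442, 0.204, 0.0171]
tool_rot: [179.7, 0.3, -1.2]
force: [0.5, 0.3, -0.3]
grip_width: 0.0182
```

```bash
python3 - <<'E'
from h import *
z=[];f=[]
for i in range(4):
    optics.read_camera("top");o=telemetry.get_obs();print(o["tool_pos"].round(4),o["force"].round(2))
E
```

```text
[0.4443 0.204  0.017 ] [-0.06 -0.14 -0.28]
[0.4443 0.204  0.017 ] [-0.61  0.77  2.45]
[0.4443 0.204  0.017 ] [-1.31  0.83  1.8 ]
[0.4443 0.204  0.017 ] [0.7  0.15 2.12]
```

>>> arm_command(translation=[[0, 0, 0.2], [0, 0, 0]], twist=[0, 0])

```text
time_s: 11.58
tool_pos: [0.4442, 0.2042, 0.0168]
tool_rot: [179.7, 0.4, -1.2]
force: [0.8, -0.4, -1.5]
grip_width: 0.0179
```

It's resting on the felt: z has stopped at 17 mm. Releasing now.

>>> arm_command(translation=[[0, 0, 0], [0, 0, 0], [0, 0, 0], [0, 0, 0], [0, 0, 0], [0, 0, -0.5], [0, 0, -2], [0, 0, -4], [0, 0, -4], [0, 0, -3]], twist=[0, 0, 0, 0, 0, 0, 0, 0, 0, 0], grip=60)

```text
time_s: 12.82
tool_pos: [0.4432, 0.2037, 0.1534]
tool_rot: [179.4, 0.6, -1.2]
force: [1.3, 0.6, -0.0]
grip_width: 0.0523
```

```bash
python3 - <<'E'
from h import *
c,T=look("w7");u,v=map(int,proj(c,(.443,.204,.02)));print(u,v)
cv2.imwrite("pics/z7.png",cv2.resize(c["img"][v-50:v+50,u-60:u+60],None,fx=4,fy=4,interpolation=cv2.INTER_CUBIC))
# 100 g in w3
im=cv2.imread("pics/w3.png");k=np.load("c1.npy",allow_pickle=True).item()
E
```

```text
12.875 [0.4454 0.2049 0.1574] [179.6   0.3  -1.2] 0.0521 [1.6 1.5 3.2]
[457. 223.] 0.5911 0.1561 70.6 77.4
[324. 192.] 0.4425 0.2043 43.3 45.4
[630. 149.] 0.7747 0.2494 51.4 61.4
[524. 132.] 0.6476 0.2619 45.5 52.7
[416. 125.] 0.5382 0.2727 45.2 48.0
323 192
```

View pics/z7.png

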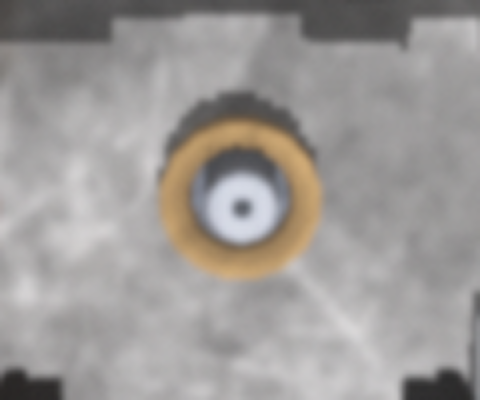

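The 50 g weight stands centred in its wooden case (crop centre 240,205). Next is the 100 g weight.

>>> arm_command(translation=[[0, 4, 0], [0, 4, 0], [0, 4, 0], [0, 4, 0], [0, 4, 0], [0, 4, 0], [0, 4, 0], [0, 4, 0], [0, 1, 0], [0, 0, 0]], twist=[0, 0, 0, 0, 0, 0, 0, 0, 0, 0])

```text
time_s: 14.12
tool_pos: [0.4404, -0.1338, 0.163]
tool_rot: [-180.0, -0.2, -1.2]
force: [-0.2, 0.6, -0.7]
grip_width: 0.0521
```

```bash
cat >> h.py <<'E'
def knob(c,guess,z,r=12):
    # dark dot at the centre of a weight's top
    u,v=map(int,proj(c,(*guess,z)));g=cv2.cvtColor(c["img"],cv2.COLOR_BGR2GRAY)[v-r:v+r,u-r:u+r]
    m=(g<130).astype(np.uint8);n,l,s,ce=cv2.connectedComponentsWithStats(m)
    for i in range(1,n):
        if s[i,4]<60 and s[i,0]>0 and s[i,1]>0 and s[i,0]+s[i,2]<2*r and s[i,1]+s[i,3]<2*r: print("dot",s[i,4],ce[i]+[u-r,v-r],ray(c,*(ce[i]+[u-r,v-r]),z).round(4))
E
python3 - <<'E'
from h import *
c,T=look("w8");knob(c,(.4448,-.1362),.0796);print(go((.4448,-.1362,.069),T))
E
```

```text
14.175 [ 0.4405 -0.1334  0.163 ] [180.   -0.2  -1.1] 0.0522 [-0.  -0.1  0.3]
[211. 142.] 0.3242 -0.0779 63.8 79.9
[446.  93.] 0.5691 -0.035 52.0 55.0
[323.  34.] 0.4436 0.0316 60.2 63.4
[182.  35.] 0.3133 0.0335 55.3 66.1
dot 37 [326.08108108 210.54054054] [ 0.4443 -0.1357  0.0796]
[0.4  0.28 9.4 ]
```

>>> arm_command(translation=[[0.4, 0.2, 2], [0, 0, 2], [0, 0, 2], [0, 0, 1.5], [0, 0, 1], [0, 0, 0.5], [0, 0, 0], [0, 0, 0]], twist=[0, 0, 0, 0, 0, 0, 0, 0])

```text
time_s: 15.18
tool_pos: [0.4478, -0.1268, 0.0709]
tool_rot: [-179.8, -0.4, -0.4]
force: [-0.1, -0.7, 0.4]
grip_width: 0.0522
```

```bash
python3 - <<'E'
from h import *
c,T=look("w9");knob(c,(.4448,-.1362),.0796,18);print(go((.4448,-.136,.069),T))
cv2.imwrite("pics/z9.png",cv2.resize(c["img"][170:290,240:400],None,fx=5,fy=5,interpolation=cv2.INTER_CUBIC))
E
```

```text
15.225 [ 0.4478 -0.1268  0.0709] [-179.8   -0.4   -0.4] 0.052 [ 0.1 -0.2  0.2]
[489.  96.] 0.5687 -0.035 52.1 56.8
[311.  30.] 0.4439 0.0353 61.7 72.0
[-0.3   0.93  0.19]
```

View pics/z9.png

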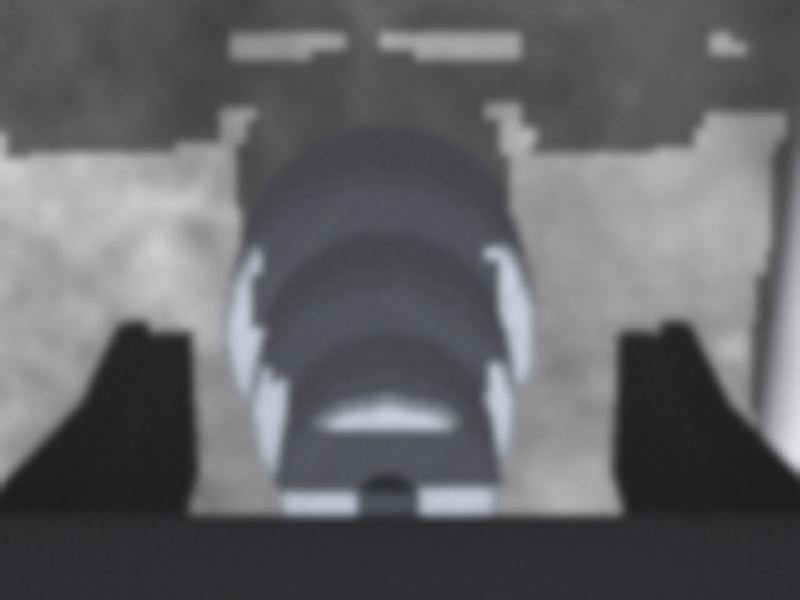

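>>> arm_command(translation=[[-0.3, 0.9, 0], [0, 0, 0.2], [0, 0, 0], [0, 0, 0]], twist=[0, 0, 0, 0])

```text
time_s: 15.72
tool_pos: [0.4451, -0.1369, 0.0695]
tool_rot: [-179.8, -0.5, -0.4]
force: [-0.3, -0.5, 0.6]
grip_width: 0.0522
```

```bash
python3 - <<'E'
from h import *
c,T=look("w10");print(proj(c,(.4444,-.1358,.0796)))
g=cv2.cvtColor(c["img"],cv2.COLOR_BGR2GRAY);print(g[245:275,318:328:2]);print(go((.4446,-.136,.069),T))
E
```

```text
15.775 [ 0.4451 -0.1369  0.0695] [-179.8   -0.5   -0.4] 0.0524 [-0.5  0.4 -0. ]
[497.  82.] 0.5686 -0.0352 52.1 57.4
[321.  15.] 0.4436 0.0234 49.1 54.0
(np.float64(321.6726883422519), np.float64(255.70522066015775))
[[ 86  86  86  88  88]
 [ 87  86  87  87  86]
 [ 87  85  87  87  86]
 [ 88  87  86  86  89]
 [ 95  84  81  86 101]
 [114  82  79  88 128]
 [123  84  82  89 145]
 [108  84  84  87 129]
 [ 90  84  83  84 103]
 [ 86  82  83  84  91]
 [ 85  83  82  83  87]
 [ 82  81  79  79  82]
 [ 72  72  71  71  78]
 [ 58  56  57  56  71]
 [ 51  49  49  49  67]
 [ 57  50  49  51  67]
 [ 69  57  55  59  74]
 [ 80  69  67  71  81]
 [ 85  80  78  80  84]
 [ 85  83  83  84  85]
 [ 85  83  84  84  87]
 [ 82  83  83  85  85]
 [ 83  84  84  84  85]
 [ 83  84  85  85  85]
 [ 84  84  86  85  85]
 [ 83  84  85  84  85]
 [ 79  80  82  80  81]
 [ 69  69  71  71  71]
 [ 54  53  54  53  54]
 [ 45  47  46  45  45]]
[-0.05 -0.09  0.05]
```

>>> arm_command(translation=[[0, -0.1, 0], [0, 0, 0], [0, 0, 0], [0, 0, 0], [0, 0, 0], [0, 0, 0]], twist=[0, 0, 0, 0, 0, 0], grip=0, force=20)

```text
time_s: 16.52
tool_pos: [0.4452, -0.1355, 0.0695]
tool_rot: [-179.8, -0.5, -0.4]
force: [0.5, 0.4, -0.5]
grip_width: 0.0261
```

```bash
python3 - <<'E'
from h import *
c,T=look("w11")
E
```

```text
16.575 [ 0.4452 -0.1355  0.0695] [-179.8   -0.5   -0.4] 0.0258 [-0.5  0.2  0.1]
[494.  83.] 0.5686 -0.0352 52.1 57.2
[317.  18.] 0.4437 0.0236 49.4 54.3
```

>>> arm_command(translation=[[0, 0, -0.5], [0, 0, -1], [0, 0, -2], [0, 0, -2], [0, 0, -2], [0, 0, 0]], twist=[0, 0, 0, 0, 0, 0])

```text
time_s: 17.32
tool_pos: [0.4443, -0.1361, 0.149]
tool_rot: [-179.8, -0.5, -0.4]
force: [0.4, 0.4, -0.5]
grip_width: 0.0262
```

```bash
python3 - <<'E'
from h import *
c,T=look("w12");p=T[:3,3]+T[:3,:3]@np.array([0,0,-.0104]);knob(c,p[:2],p[2],14);print(proj(c,p))
knob(c,(.4448,-.136),.0589,14)
print(go((.5705,-.034,.14),T))
cv2.imwrite("pics/z12.png",cv2.resize(c["img"][170:290,240:400],None,fx=5,fy=5,interpolation=cv2.INTER_CUBIC))
E
```

```text
17.375 [ 0.4436 -0.136   0.148 ] [-179.8   -0.4   -0.4] 0.0257 [ 0.3  0.8 -1. ]
[448.  92.] 0.5691 -0.0351 52.1 55.2
[319.  30.] 0.4438 0.0317 60.1 64.3
[175.  28.] 0.3129 0.0295 50.8 57.8
(np.float64(321.41969548744373), np.float64(256.6717813567721))
[ 12.61 -10.29   0.93]
```

>>> arm_command(translation=[[2, -1, 0], [3, -1.5, 0], [3, -1.5, 0], [3, -1.5, 0], [1.5, -0.7, 0.5], [0, 0, 0.5], [0, 0, 0]], twist=[0, 0, 0, 0, 0, 0, 0])

```text
time_s: 18.25
tool_pos: [0.5674, -0.0734, 0.1311]
tool_rot: [-179.8, 0.2, -0.5]
force: [-1.1, -0.9, -1.1]
grip_width: 0.026
```

```bash
python3 - <<'E'
from h import *
c,T=look("w13");print(go((.5695,-.0345,.045),T))
E
```

```text
18.3 [ 0.5676 -0.0734  0.1314] [-179.8    0.2   -0.5] 0.026 [ 0.5 -0.2 -1.8]
[325. 160.] 0.5709 -0.0349 50.9 51.9
[190.  90.] 0.4452 0.0318 60.6 64.6
[ 0.19 -3.86  8.66]
```

>>> arm_command(translation=[[0.3, -1, 0], [0, -1.5, 1], [0, -1.2, 2], [0, -0.2, 2], [0, 0, 2], [0, 0, 1.5], [0, 0, 0], [0, 0, 0]], twist=[0, 0, 0, 0, 0, 0, 0, 0])

```text
time_s: 19.3
tool_pos: [0.5698, -0.026, 0.0438]
tool_rot: [-179.5, 0.1, -0.4]
force: [0.2, -0.4, 0.3]
grip_width: 0.026
```

```bash
python3 - <<'E'
from h import *
c,T=look("w14");print(go((.5705,-.0345,.0176),T))
cv2.imwrite("pics/z14.png",cv2.resize(c["img"][190:290,250:390],None,fx=5,fy=5,interpolation=cv2.INTER_CUBIC))
E
```

```text
19.35 [ 0.5697 -0.026   0.0438] [-1.795e+02  1.000e-01 -4.000e-01] 0.0258 [-0.1 -0.8 -1.5]
[324. 221.] 0.5721 -0.0281 43.9 49.0
[141. 151.] 0.4461 0.0325 60.8 67.2
[0.09 0.87 2.61]
```

View pics/z14.png

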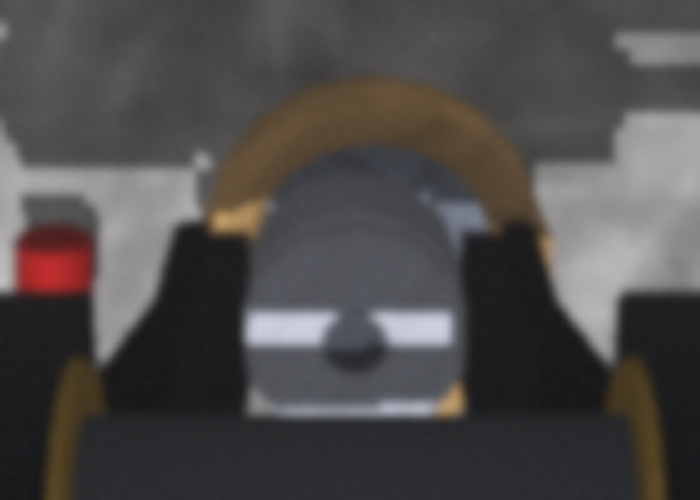

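```bash
python3 - <<'E'
from h import *
c,T=look("w15");a=ray(c,250+208/5,190+240/5,.015);b=ray(c,250+549/5,190+240/5,.015);t=ray(c,250+376/5,190+76/5,.015)
w=ray(c,250+355/5,190+342/5,T[2,3]+.0104)
print(a,b,t,(a+b)/2,"y",t[1]-.027,"weight",w,"tcp",T[:3,3])
E
```

```text
19.4 [ 0.5698 -0.0261  0.0439] [-1.795e+02  1.000e-01 -4.000e-01] 0.0262 [-0.  -0.1 -1.1]
[320. 221.] 0.5721 -0.0276 43.1 48.7
[141. 148.] 0.4461 0.0325 60.7 67.0
[ 0.54727546 -0.03031263  0.015     ] [ 0.59678487 -0.03053304  0.015     ] [ 0.57170781 -0.00554649  0.015     ] [ 0.57203016 -0.03042283  0.015     ] y -0.03254648778998093 weight [ 0.56871783 -0.02644832  0.05434607] tcp [ 0.56983662 -0.02607757  0.04394607]
```

>>> arm_command(translation=[[0.3, 0.7, 0], [0, 0, 0.8], [0, 0, 0.6], [0, 0, 0], [0, 0, 0]], twist=[0, 0, 0, 0, 0])

```text
time_s: 20.02
tool_pos: [0.5738, -0.034, 0.0299]
tool_rot: [-179.5, -0.0, -0.4]
force: [0.1, -0.3, -0.9]
grip_width: 0.0261
```

```bash
python3 - <<'E'
from h import *
c,T=look("w16");print(go((.573,-.0330,.0176),T))
E
```

```text
20.075 [ 0.5738 -0.034   0.0299] [-179.5   -0.    -0.4] 0.0262 [-0.4  0.9 -1.6]
[317. 216.] 0.5701 -0.0294 46.1 49.8
[113. 142.] 0.4464 0.0325 60.7 67.7
[-0.08 -0.09  1.23]
```

>>> arm_command(translation=[[-0.1, 0, 0.4], [0, 0, 0.4], [0, 0, 0.2], [0, 0, 0.1], [0, 0, 0.1], [0, 0, 0]], twist=[0, 0, 0, 0, 0, 0])

```text
time_s: 20.82
tool_pos: [0.573, -0.0336, 0.0178]
tool_rot: [-179.5, -0.0, -0.4]
force: [-0.7, 0.4, -0.4]
grip_width: 0.026
```

>>> arm_command(translation=[[0, 0, 0.1], [0, 0, 0.1], [0, 0, 0]], twist=[0, 0, 0])

```text
time_s: 21.2
tool_pos: [0.5732, -0.0336, 0.0178]
tool_rot: [-179.4, -0.0, -0.4]
force: [0.0, 0.2, -1.4]
grip_width: 0.0261
```

>>> arm_command(translation=[[0, 0, 0.1], [0, 0, 0]], twist=[0, 0])

```text
time_s: 21.45
tool_pos: [0.5733, -0.0335, 0.0177]
tool_rot: [-179.3, -0.0, -0.4]
force: [-0.6, -0.1, -0.3]
grip_width: 0.0259
```

It's seated (z stopped at 17.8 mm, 17.6 expected). Releasing.

>>> arm_command(translation=[[0, 0, 0], [0, 0, 0], [0, 0, 0], [0, 0, 0], [0, 0, 0], [0, 0, -0.5], [0, 0, -2], [0, 0, -4], [0, 0, -4], [0, 0, -2]], twist=[0, 0, 0, 0, 0, 0, 0, 0, 0, 0], grip=75)

```text
time_s: 22.7
tool_pos: [0.5732, -0.0356, 0.1489]
tool_rot: [-179.4, -0.1, -0.5]
force: [-0.1, 0.3, -0.3]
grip_width: 0.0652
```

```bash
python3 - <<'E'
from h import *
c,T=look("w17");knob(c,(.5725,-.0335),.0277,14);print(go((.4446,-.132,.14),T))
E
```

```text
22.75 [ 0.5746 -0.0358  0.1512] [-179.4   -0.3   -0.5] 0.0651 [ 2.4 -0.4  2.3]
[319. 195.] 0.5708 -0.0341 51.5 53.4
[195. 129.] 0.4451 0.0323 60.9 64.0
[339.  23.] 0.5927 0.1514 69.5 72.6
dot 26 [320.5 197. ] [ 0.5718 -0.034   0.0277]
[-12.92   9.74   0.95]
```

The 100 g weight is centred to within 1 mm. Now the 200 g.

>>> arm_command(translation=[[-2.5, 2, 0], [-3.5, 2.5, 0], [-3.5, 2.5, 0], [-2.5, 1.7, 0], [-0.8, 0.6, 0], [0, 0, 0], [0, 0, 0], [0, 0, 0]], twist=[0, 0, 0, 0, 0, 0, 0, 0])

```text
time_s: 23.75
tool_pos: [0.4469, -0.1293, 0.1546]
tool_rot: [-179.3, -0.9, -0.4]
force: [-0.9, 0.5, -0.0]
grip_width: 0.0653
```

```bash
python3 - <<'E'
from h import *
c,T=look("w18");knob(c,(.4446,-.136),.0589,14);print(go((.4446,-.136,.046),T))
E
```

```text
23.8 [ 0.447  -0.1292  0.1546] [-179.3   -0.9   -0.4] 0.0654 [0.3 0.5 0.4]
[441.  99.] 0.5692 -0.035 52.1 55.0
[313.  36.] 0.4437 0.0315 60.3 62.9
[172.  35.] 0.3124 0.0347 61.3 62.1
[-0.41  0.82 10.85]
```

```bash
python3 - <<'E'
from h import *
c,T=look("w19");u,v=map(int,proj(c,(.4446,-.136,.0589)));print(u,v)
g=cv2.cvtColor(c["img"],cv2.COLOR_BGR2GRAY);print(g[v-16:v+17,u-20:u+21:2])
E
```

```text
23.85 [ 0.4468 -0.1294  0.1545] [-179.3   -0.9   -0.4] 0.065 [-0.1  0.  -0.6]
[444. 101.] 0.5693 -0.035 52.2 55.0
[316.  39.] 0.4436 0.0316 60.3 63.0
[176.  33.] 0.3128 0.0345 59.5 63.6
317 212
[[170 100  83  81 100 131 169 190 197 197 198 201 200 190 166 135  97  79
  126 190 159]
 [175  99  79  89 132 167 190 199 200 199 200 201 203 203 192 165 119  84
  124 191 172]
 [179  99  81 104 160 188 197 200 201 199 199 201 203 205 203 188 149  98
  122 191 183]
 [180  98  85 128 179 195 197 198 200 200 201 200 202 204 205 201 175 122
  123 191 188]
 [181  99  99 151 189 196 196 197 199 201 200 200 201 202 204 205 193 150
  126 187 189]
 [182 106 118 172 194 196 197 197 198 199 201 200 200 200 203 205 203 177
  136 180 187]
 [187 125 140 185 195 195 195 197 197 199 200 201 200 200 202 203 205 195
  148 174 185]
 [195 146 160 191 194 194 195 197 196 198 199 201 201 200 200 202 203 202
  163 166 185]
 [197 156 175 193 194 195 196 196 196 196 198 199 201 202 202 201 202 204
  177 160 185]
 [194 158 184 193 192 195 195 195 195 191 190 193 200 202 202 201 201 203
  185 158 187]
 [191 158 190 19
[... 1331 characters left out ...]
8 183 195 195 196 198 200 200 200 200 198 198 197 195 194 181
  151 144 139]
 [137 139 143 173 193 195 196 198 198 199 201 201 200 198 198 197 191 170
  150 144 138]
 [138 139 142 161 186 195 196 196 197 199 200 201 201 200 198 196 185 165
  153 144 138]
 [136 139 140 150 173 190 196 195 196 198 200 201 202 201 198 189 174 163
  156 145 138]
 [134 136 136 142 154 179 193 196 196 197 199 200 200 201 196 176 164 162
  156 145 139]
 [135 135 135 137 141 161 184 193 194 196 197 198 197 196 186 161 155 160
  155 146 141]
 [136 136 135 134 135 147 166 182 186 189 192 192 187 180 168 148 149 153
  152 147 144]
 [141 137 136 132 132 140 151 165 172 176 180 177 167 157 149 141 145 150
  148 146 147]]
```

>>> arm_command(translation=[[-0.3, 0.7, 1], [0, 0.1, 2], [0, 0, 2.5], [0, 0, 2], [0, 0, 1.2], [0, 0, 0.6], [0, 0, 0], [0, 0, 0]], twist=[0, 0, 0, 0, 0, 0, 0, 0])

```text
time_s: 24.85
tool_pos: [0.4445, -0.1387, 0.0564]
tool_rot: [-179.4, -0.8, -0.4]
force: [-0.2, -0.1, -0.3]
grip_width: 0.0651
```

```bash
python3 - <<'E'
from h import *
c,T=look("w20");print(go((.4446,-.136,.046),T))
E
```

```text
24.9 [ 0.4445 -0.1386  0.0565] [-179.4   -0.8   -0.4] 0.0654 [-0.1 -0.8  0.8]
[504.  77.] 0.5684 -0.0354 52.2 57.8
[322.  12.] 0.4435 0.0209 45.0 51.2
[-0.01 -0.25  1.05]
```

>>> arm_command(translation=[[0, -0.2, 0.5], [0, 0, 0.5], [0, 0, 0], [0, 0, 0]], twist=[0, 0, 0, 0])

```text
time_s: 25.4
tool_pos: [0.4455, -0.1361, 0.0466]
tool_rot: [-179.4, -0.9, -0.4]
force: [0.0, -0.1, 0.3]
grip_width: 0.0656
```

>>> arm_command(translation=[[0, 0, 0], [0, 0, 0], [0, 0, 0], [0, 0, 0], [0, 0, 0], [0, 0, 0]], twist=[0, 0, 0, 0, 0, 0], grip=0, force=25)

```text
time_s: 26.15
tool_pos: [0.4456, -0.1363, 0.0468]
tool_rot: [-179.4, -1.0, -0.4]
force: [1.1, 0.1, -0.3]
grip_width: 0.0351
```

>>> arm_command(translation=[[0, 0, -0.5], [0, 0, -1], [0, 0, -2], [0, 0, -2], [0, 0, -2], [0, 0, 0]], twist=[0, 0, 0, 0, 0, 0])

```text
time_s: 26.9
tool_pos: [0.4434, -0.1374, 0.1256]
tool_rot: [-179.4, -0.9, -0.4]
force: [0.4, 0.3, -1.1]
grip_width: 0.0351
```

```bash
python3 - <<'E'
from h import *
c,T=look("w21");print(go((.4445,.0330,.125),T))
E
```

```text
26.95 [ 0.4427 -0.1372  0.1246] [-179.4   -0.8   -0.4] 0.0349 [ 0.2  0.2 -2.3]
[459.  90.] 0.5689 -0.0352 52.1 55.9
[319.  29.] 0.4438 0.0318 60.1 65.4
[  0.06 -17.02   0.14]
```

>>> arm_command(translation=[[0, -1.5, 0], [0, -2.5, 0], [0, -3, 0], [0, -2.5, 0], [0, -1.5, 0], [0, -0.7, 0], [0, 0, 0], [0, 0, 0]], twist=[0, 0, 0, 0, 0, 0, 0, 0])

```text
time_s: 27.95
tool_pos: [0.4393, -0.0193, 0.1202]
tool_rot: [-179.6, -0.3, -0.7]
force: [0.8, -0.6, -2.3]
grip_width: 0.0348
```

```bash
python3 - <<'E'
from h import *
c,T=look("w22");print(go((.4447,.0335,.045),T))
E
```

```text
28.0 [ 0.4393 -0.0194  0.1203] [-179.6   -0.3   -0.7] 0.0354 [ 0.1  0.4 -1.9]
[451. 214.] 0.5689 -0.0333 51.6 57.3
[326. 148.] 0.4438 0.0324 59.8 60.2
[501.  27.] 0.5904 0.1494 66.3 76.9
[ 0.44 -5.24  7.57]
```

>>> arm_command(translation=[[0.3, -1, 0.5], [0.2, -1.8, 1], [0, -1.5, 1.5], [0, -0.7, 2], [0, -0.2, 1.5], [0, 0, 0.8], [0, 0, 0], [0, 0, 0]], twist=[0, 0, 0, 0, 0, 0, 0, 0])

```text
time_s: 29.0
tool_pos: [0.4443, 0.0398, 0.0412]
tool_rot: [-179.6, -0.1, -0.5]
force: [0.0, 0.1, -2.3]
grip_width: 0.0349
```

```bash
python3 - <<'E'
from h import *
c,T=look("w23");print(go((.4447,.0333,.0186),T))
cv2.imwrite("pics/z23.png",cv2.resize(c["img"][180:290,240:400],None,fx=5,fy=5,interpolation=cv2.INTER_CUBIC))
E
```

```text
29.05 [0.4444 0.0398 0.0413] [-1.796e+02 -1.000e-01 -5.000e-01] 0.0348 [-0.4 -0.2 -1.6]
[324. 216.] 0.4436 0.0421 46.5 54.5
[561.  61.] 0.5899 0.1528 71.2 79.4
[0.04 0.66 2.26]
```

View pics/z23.png

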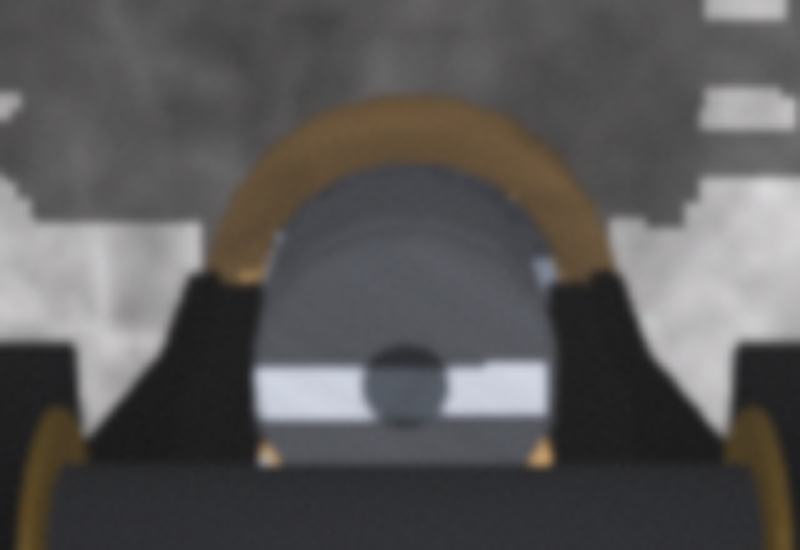

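```bash
python3 - <<'E'
from h import *
c,T=look("w24");a=ray(c,240+205/5,180+265/5,.015);b=ray(c,240+613/5,180+265/5,.015);t=ray(c,240+408/5,180+92/5,.015)
w=ray(c,240+404/5,180+386/5,T[2,3]+.0121)
print((a+b)/2,b-a,"y",t[1]-.0315,"weight",w,"tcp",T[:3,3])
E
```

```text
29.1 [0.4445 0.0397 0.0414] [-1.796e+02 -1.000e-01 -5.000e-01] 0.0353 [-0.5 -0.1 -2. ]
[319. 216.] 0.4439 0.0432 44.1 54.1
[560.  67.] 0.59 0.1527 71.2 79.4
[0.44399222 0.04025011 0.015     ] [ 5.81553175e-02 -5.14602826e-04 -2.77555756e-17] y 0.03434360925055492 weight [0.44322344 0.04098612 0.0535044 ] tcp [0.44447213 0.03972461 0.0414044 ]
```

>>> arm_command(translation=[[0.1, 0.7, 0], [0, 0, 0.6], [0, 0, 0.5], [0, 0, 0.2], [0, 0, 0], [0, 0, 0]], twist=[0, 0, 0, 0, 0, 0])

```text
time_s: 29.85
tool_pos: [0.4462, 0.0321, 0.0282]
tool_rot: [-179.6, -0.2, -0.6]
force: [0.3, 0.7, -2.5]
grip_width: 0.0351
```

>>> arm_command(translation=[[-0.1, -0.1, 0.3], [0, 0, 0.3], [0, 0, 0.2], [0, 0, 0.1], [0, 0, 0.1], [0, 0, 0]], twist=[0, 0, 0, 0, 0, 0])

```text
time_s: 30.6
tool_pos: [0.4455, 0.0335, 0.0188]
tool_rot: [-179.5, -0.2, -0.6]
force: [-0.6, -0.0, -1.2]
grip_width: 0.0348
```

>>> arm_command(translation=[[0, 0, 0.1], [0, 0, 0.1], [0, 0, 0]], twist=[0, 0, 0])

```text
time_s: 30.98
tool_pos: [0.4457, 0.0335, 0.0188]
tool_rot: [-179.4, -0.1, -0.6]
force: [-0.1, 0.3, -1.9]
grip_width: 0.0352
```

>>> arm_command(translation=[[0, 0, 0.1], [0, 0, 0], [0, 0, 0], [0, 0, 0], [0, 0, 0], [0, 0, -0.5], [0, 0, -2], [0, 0, -4], [0, 0, -4], [0, 0, -2]], twist=[0, 0, 0, 0, 0, 0, 0, 0, 0, 0], grip=90)

```text
time_s: 32.22
tool_pos: [0.4447, 0.0317, 0.146]
tool_rot: [-179.5, -0.1, -0.6]
force: [-0.0, 0.7, -0.2]
grip_width: 0.0785
```

```bash
sed -i 's/s\[i,4\]<60/s[i,4]<150/' h.py; python3 - <<'E'
from h import *
c,T=look("w25");knob(c,(.4445,.0338),.0307,14);print(go((.4446,-.133,.14),T))
E
```

```text
32.275 [0.4461 0.0319 0.148 ] [-179.5   -0.2   -0.6] 0.0787 [1.4 0.6 1.1]
[430. 239.] 0.569 -0.0275 43.0 54.4
[323. 196.] 0.4438 0.0328 60.4 62.3
[476.  67.] 0.591 0.1531 72.0 76.0
[320.  23.] 0.4424 0.2027 43.2 47.1
dot 59 [321.15254237 196.6440678 ] [0.4441 0.035  0.0307]
[ 0.04 16.5   0.65]
```

The 200 g is seated, about 2 mm off centre where the clearance is 4 mm. Now the 500 g.

>>> arm_command(translation=[[0, 2, 0], [0, 3, 0], [0, 3.5, 0], [0, 3.5, 0], [0, 2.5, 0], [0, 1.2, 0], [0, 0.5, 0], [0, 0, 0], [0, 0, 0]], twist=[0, 0, 0, 0, 0, 0, 0, 0, 0])

```text
time_s: 33.4
tool_pos: [0.4445, -0.1321, 0.1461]
tool_rot: [-179.3, -0.4, -0.4]
force: [0.8, -0.2, -0.4]
grip_width: 0.0782
```

```bash
python3 - <<'E'
from h import *
c,T=look("w26");knob(c,(.4446,-.136),.0352,14);print(go((.4446,-.136,.0118),T))
E
```

```text
33.45 [ 0.4445 -0.132   0.146 ] [-179.3   -0.4   -0.4] 0.0783 [-0.   0.   0.5]
[451.  94.] 0.5692 -0.0351 52.2 55.2
[320.  36.] 0.4437 0.0319 60.2 64.2
[175.  31.] 0.3129 0.032 56.3 59.0
dot 115 [319.5826087 202.6173913] [ 0.4428 -0.1334  0.0352]
[-0.07  0.55 13.42]
```

>>> arm_command(translation=[[-0.1, 0.4, 1], [0, 0, 2], [0, 0, 2.5], [0, 0, 2.5], [0, 0, 1.8], [0, 0, 1], [0, 0, 0.5], [0, 0, 0], [0, 0, 0]], twist=[0, 0, 0, 0, 0, 0, 0, 0, 0])

```text
time_s: 34.58
tool_pos: [0.4441, -0.1336, 0.0275]
tool_rot: [-179.3, -0.4, -0.2]
force: [-0.1, 0.2, -0.0]
grip_width: 0.0783
```

```bash
python3 - <<'E'
from h import *
c,T=look("w27");knob(c,(.4435,-.1345),.0352,14);print(go((.4435,-.1345,.0118),T))
E
```

```text
34.625 [ 0.4441 -0.1336  0.0275] [-179.3   -0.4   -0.2] 0.0782 [0.1 0.1 0.3]
[537.  80.] 0.568 -0.0352 52.2 59.0
[321.   9.] 0.4449 0.0247 52.1 55.2
[-0.07  0.11  1.57]
```

>>> arm_command(translation=[[0, 0.1, 0.8], [0, 0, 0.6], [0, 0, 0.1], [0, 0, 0], [0, 0, 0]], twist=[0, 0, 0, 0, 0])

```text
time_s: 35.25
tool_pos: [0.4449, -0.1344, 0.0121]
tool_rot: [-179.3, -0.5, -0.2]
force: [0.0, -0.4, 0.3]
grip_width: 0.0783
```

>>> arm_command(translation=[[0, 0, 0], [0, 0, 0], [0, 0, 0], [0, 0, 0], [0, 0, 0], [0, 0, 0]], twist=[0, 0, 0, 0, 0, 0], grip=0, force=40)

```text
time_s: 36.0
tool_pos: [0.4449, -0.1344, 0.0123]
tool_rot: [-179.3, -0.5, -0.1]
force: [-0.5, -0.5, 0.7]
grip_width: 0.0466
```

>>> arm_command(translation=[[0, 0, -0.5], [0, 0, -1], [0, 0, -2], [0, 0, -2.5], [0, 0, -2.5], [0, 0, -1.5], [0, 0, 0]], twist=[0, 0, 0, 0, 0, 0, 0])

```text
time_s: 36.88
tool_pos: [0.4405, -0.1354, 0.1148]
tool_rot: [-179.3, -0.2, -0.2]
force: [0.2, 0.5, -5.4]
grip_width: 0.0458
```

```bash
python3 - <<'E'
from h import *
c,T=look("w28");print(go((.5925,.11,.12),T))
E
```

```text
36.925 [ 0.4399 -0.1353  0.1141] [-1.793e+02 -1.000e-01 -2.000e-01] 0.0461 [-0.2  0.1 -4. ]
[471.  91.] 0.5689 -0.0351 52.0 56.1
[326.  28.] 0.4439 0.032 60.0 65.5
[ 15.16 -24.6   -0.26]
```

>>> arm_command(translation=[[1, -1.6, -0.2], [2, -3.1, -0.2], [2.4, -3.7, 0], [2.4, -3.7, 0], [2.4, -3.7, 0], [2.2, -3.5, 0], [1.5, -2.5, 0], [0.8, -1.3, 0], [0.3, -0.5, 0], [0, 0, 0]], twist=[0, 0, 0, 0, 0, 0, 0, 0, 0, 0])

```text
time_s: 38.17
tool_pos: [0.5907, 0.1173, 0.1077]
tool_rot: [-179.4, 1.0, 0.1]
force: [-0.6, -0.4, -4.4]
grip_width: 0.0461
```

```bash
python3 - <<'E'
from h import *
c,T=look("w29");print(go((.5925,.1550,.05),T))
E
```

```text
38.225 [0.5905 0.1167 0.1078] [-179.4    1.     0. ] 0.0458 [-0.5 -0.5 -4.7]
[322. 166.] 0.593 0.1535 71.4 71.9
[151. 108.] 0.4448 0.2033 44.2 49.2
[398.  35.] 0.6502 0.2607 45.2 47.5
[263.  30.] 0.54 0.2711 44.5 48.2
[ 0.3  -3.78  5.81]
```

>>> arm_command(translation=[[0.2, -1, 0.5], [0, -1.2, 1], [0, -0.7, 1.5], [0, -0.3, 1.5], [0, 0, 0.8], [0, 0, 0.3], [0, 0, 0], [0, 0, 0]], twist=[0, 0, 0, 0, 0, 0, 0, 0])

```text
time_s: 39.22
tool_pos: [0.5907, 0.1485, 0.0479]
tool_rot: [-179.5, 1.0, -0.2]
force: [-0.7, -1.0, -5.9]
grip_width: 0.0457
```

```bash
python3 - <<'E'
from h import *
c,T=look("w30");print(go((.5935,.1540,.0193),T))
cv2.imwrite("pics/z30.png",cv2.resize(c["img"][170:290,240:400],None,fx=5,fy=5,interpolation=cv2.INTER_CUBIC))
E
```

```text
39.275 [0.5908 0.1485 0.048 ] [-179.5    1.    -0.2] 0.0458 [ 0.1  0.1 -5.5]
[327. 202.] 0.5926 0.1556 69.8 71.9
[112. 151.] 0.4458 0.2039 44.2 51.7
[600.  84.] 0.7889 0.2486 69.6 75.3
[416.  61.] 0.6502 0.2612 45.0 47.0
[240.  44.] 0.5402 0.2718 44.6 47.7
[ 0.32 -0.52  2.87]
```

View pics/z30.png

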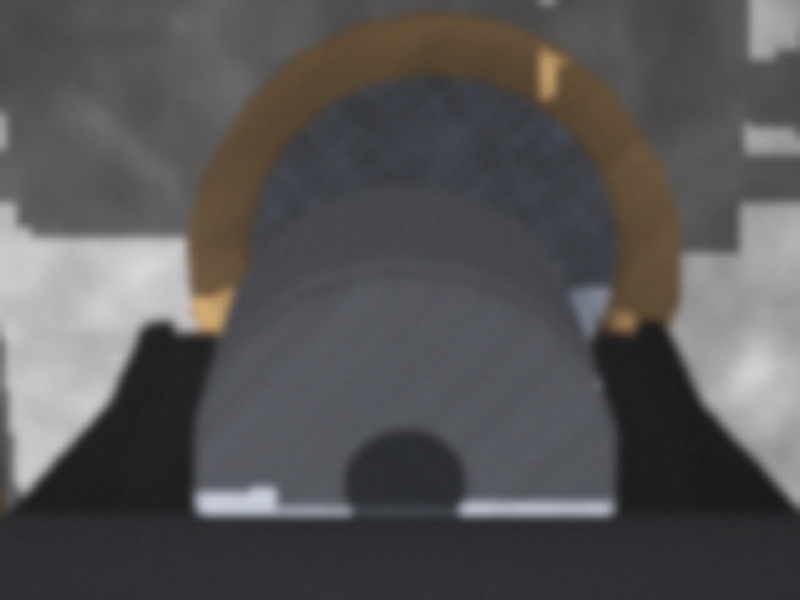

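```bash
python3 - <<'E'
from h import *
c,T=look("w31");f=lambda u,v,z:ray(c,240+u/5,170+v/5,z)
print("case",(f(188,260,.015)+f(681,260,.015))/2,"ytop-37",f(437,12,.015)[1]-.037)
z=T[2,3]+.0229;print("weight",f(406,487,z),f(195,450,z),f(617,450,z)); print("tcp",T[:3,3])
print("under",f(406,186,T[2,3]-.0123+.0005))
E
```

```text
39.325 [0.5907 0.1486 0.048 ] [-179.5    1.    -0.2] 0.0463 [ 0.  -0.5 -4.4]
[327. 205.] 0.5927 0.1556 69.8 71.7
[113. 152.] 0.4458 0.204 44.1 51.7
[600.  90.] 0.7895 0.2487 69.6 76.6
[417.  63.] 0.6502 0.2612 44.9 47.1
[241.  44.] 0.5402 0.2719 44.6 47.7
case [0.59335716 0.15493359 0.015     ] ytop-37 0.15447477482279476
weight [0.59027537 0.14896472 0.07088443] [0.56727313 0.15329366 0.07088443] [0.61315645 0.15361107 0.07088443]
tcp [0.59073092 0.14859473 0.04798443]
under [0.58973764 0.17276413 0.03618443]
```

>>> arm_command(translation=[[0.3, -0.6, 0], [0, 0, 0.8], [0, 0, 0.6], [0, 0, 0.2], [0, 0, 0], [0, 0, 0]], twist=[0, 0, 0, 0, 0, 0])

```text
time_s: 40.08
tool_pos: [0.5938, 0.1554, 0.0311]
tool_rot: [-179.5, 1.0, -0.2]
force: [0.7, 0.2, -4.7]
grip_width: 0.0461
```

>>> arm_command(translation=[[0, 0.1, 0.4], [0, 0, 0.4], [0, 0, 0.2], [0, 0, 0.1], [0, 0, 0.1], [0, 0, 0]], twist=[0, 0, 0, 0, 0, 0])

```text
time_s: 40.83
tool_pos: [0.5941, 0.1543, 0.02]
tool_rot: [-179.4, 1.0, -0.2]
force: [0.4, 0.1, -5.2]
grip_width: 0.0462
```

>>> arm_command(translation=[[0, 0, 0.1], [0, 0, 0.1], [0, 0, 0]], twist=[0, 0, 0])

```text
time_s: 41.2
tool_pos: [0.5942, 0.1544, 0.0199]
tool_rot: [-179.3, 1.0, -0.2]
force: [-0.8, -0.9, -3.1]
grip_width: 0.0461
```

>>> arm_command(translation=[[0, 0, 0.2], [0, 0, 0.2], [0, 0, 0]], twist=[0, 0, 0])

```text
time_s: 41.58
tool_pos: [0.5943, 0.1544, 0.02]
tool_rot: [-179.2, 1.0, -0.2]
force: [0.2, 0.4, -6.5]
grip_width: 0.0461
```

>>> arm_command(translation=[[0, 0, 0.3], [0, 0, 0.3], [0, 0, 0]], twist=[0, 0, 0])

```text
time_s: 41.95
tool_pos: [0.5948, 0.1546, 0.0201]
tool_rot: [-179.0, 1.1, -0.2]
force: [-0.8, 0.3, -5.6]
grip_width: 0.0462
```

```bash
python3 - <<'E'
from h import *
for i in range(4):
    optics.read_camera("top");o=telemetry.get_obs();print(o["tool_pos"].round(4),o["force"].round(2))
E
```

```text
[0.5951 0.1546 0.0199] [-2.46  0.46  3.08]
[0.5951 0.1547 0.0198] [-1.78 -0.4   3.42]
[0.5951 0.1547 0.0198] [-2.03 -0.54  4.14]
[0.5951 0.1546 0.0198] [-2.94 -0.33  3.86]
```

In contact: net +3.5 N against a 5 N load. Releasing.

>>> arm_command(translation=[[0, 0, 0], [0, 0, 0], [0, 0, 0], [0, 0, 0], [0, 0, 0], [0, 0, 0], [0, 0, -0.5], [0, 0, -2], [0, 0, -4], [0, 0, -4]], twist=[0, 0, 0, 0, 0, 0, 0, 0, 0, 0], grip=95)

```text
time_s: 43.4
tool_pos: [0.5963, 0.1527, 0.1267]
tool_rot: [-179.2, 1.2, -0.2]
force: [0.6, 1.3, 0.4]
grip_width: 0.0827
```

>>> arm_command(translation=[[0, 0, -3], [-2, -3, -3], [-2, -5, 0], [-1, -5, 0], [0, -5, 0], [0, -4, 0], [0, 0, 0], [0, 0, 0]], twist=[0, 0, 0, 0, 0, 0, 0, 0])

```text
time_s: 44.4
tool_pos: [0.554, 0.376, 0.2134]
tool_rot: [-178.5, -0.0, -0.7]
force: [0.6, 0.0, 0.8]
grip_width: 0.0827
```

```bash
python3 - <<'E'
from h import *
c=cam("top");print(pose()[1]["tool_pos"])
for r in woods(c):
    if 35<r[4]<80: print(*r)
a=cv2.resize(c["img"][140:280,180:460],None,fx=2.85,fy=2.85,interpolation=cv2.INTER_CUBIC);cv2.imwrite("pics/end.png",a)
E
```

```text
[0.55370103 0.37649875 0.21335165]
[234. 255.] 0.4436 0.2048 41.4 42.7
[310. 254.] 0.445 0.0344 58.3 60.2
[338. 199.] 0.5717 -0.0322 50.2 51.8
[259. 190.] 0.5937 0.1549 70.7 71.3
[219. 101.] 0.799 0.2512 69.5 75.3
[446.  90.] 0.8378 -0.2863 29.6 41.5
[421.  54.] 0.9235 -0.2257 23.3 35.4
```

View pics/end.png

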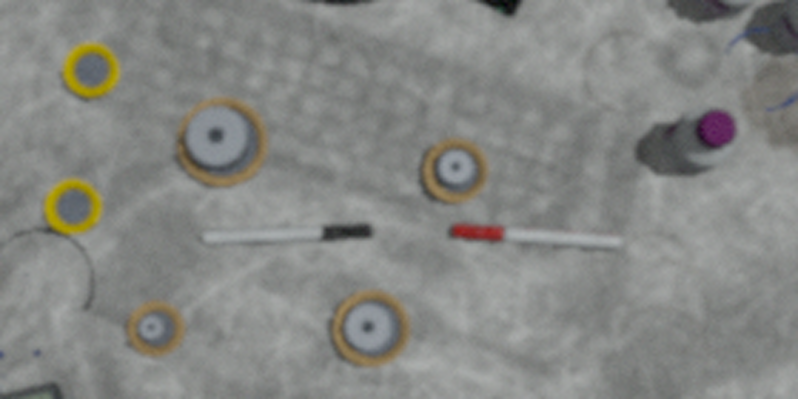

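The final top view shows all four weights in their cases: dots at crop (216,135), (456,167), (368,327) and (151,327). The bottle and both yellow rings look unmoved. Handing in.

```bash
python3 -c "
from cell import env;print(env.sign_off())"
```

```text
the job is handed in; nothing more can be done
None
```

I took the stack apart from the top down, and all four weights now stand in their own wooden cases. I handed the job in at about 44.5 s. Each weight was lowered until it touched the felt before I opened the gripper.

- **Cases:** the final top view puts each of the four within about 0.3 mm of where it stood at the start.
- **Bottle and look-alikes:** the tint bottle and both yellow rings look unmoved in the same view. I checked these by eye only.
- **Centring:** the weights sit within about 2 mm of their well centres, against 4 mm of clearance. The 200 g is the furthest off, at about 2 mm.
- **500 g tilt:** the gripper was tilted about 1° when it set the 500 g down, and it stopped about 0.6 mm above the expected height. It may have settled by up to that much on release. It looks flat in the last picture, but I did not check that from close up.
- **Camera disagreement:** the wrist and top cameras differed by 1–3 mm, so I made the last corrections from close wrist views.

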